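Switch the ball sorter to the other tray

TASK

The sorter must feed its other tray: with closed fingertips, press down the raised end of the seesaw gate until it rocks over its pivot to the other side, and only then push the red tab of the feed stop sideways to open it, so that the three waiting steel balls roll down into the tray on the side that was raised at the start. Push gently and grasp nothing, never touch the balls, and leave the glue bottle, the jar and the wood block where they stand; finish once the balls have come to rest.

Things in the scene. Friction and masses are not known exactly. Their poses are not given: they have to be found in the camera images.
- sorter: Ball sorter fixed on the bench, plywood base 480 mm (y) x 130 mm (x). Origin: underside, below the middle of the gate. x points away from the robot, y left, z up. The aluminium feed lane (38 mm wide, rims 0.13 to 0.16 m high) slopes down from +x to the gate's middle. Blue chute and tray at y = +80 to +236 mm, green at y = -80 to -236 mm; tray walls 90 mm high. All below moves with it.
- gate (a joint): Seesaw gate: aluminium trough 190 mm long along the sorter's y, pivot along the sorter's x, 75 mm high. -0.24 rad = left end down (leads to the blue tray), +0.24 = right end down (to the green tray); stops at both, and it starts on either. Top-heavy: it rests on either stop and falls over to the other by itself once pressed past level (0). 1 to 2 N on the raised pad moves it.
- pad_right (a point): Middle of the top face of the orange press pad at the gate's right end: 38 x 40 mm, flat, on the robot's side of the trough, 43 mm in front of the pivot and 68 mm to its right; about 0.148 m high when raised, 0.116 m when down. Either end may be the raised one at the start. Axes turn with the gate.
- pad_left (a point): Middle of the top face of the orange press pad at the gate's left end: 38 x 40 mm, flat, on the robot's side of the trough, 43 mm in front of the pivot and 68 mm to its left; about 0.148 m high when raised, 0.116 m when down. Either end may be the raised one at the start. Axes turn with the gate.
- stop (a joint): Red-tabbed feed stop, sliding along the sorter's y: 0 = closed (blade across the lane), grows as the tab is pushed to the right (the sorter's -y), up to 0.055 m at its end stop. Balls pass once it is beyond about 0.03 m. Friction about 1.5 N, no spring, stays where it is left.
- stop_tab (a point): Middle of the outer (left, +y) face of the stop's upright red tab: 34 mm wide (x), 46 mm high (top edge 23 mm above this point), 8 mm thick, 0.16 m above the bench, 54 mm beyond the pivot and 94 mm left of the lane's middle when closed. Free space to its left. Pushed here towards the sorter's -y the stop opens. Axes as the sorter's.
- green_tray (a point): Middle of the green tray's inner floor (116 x 100 mm inside), on the right, empty at the start. Axes as the sorter's.
- blue_tray (a point): Middle of the blue tray's inner floor, the same size, on the left, empty at the start.
- ball_1: Steel ball, 26 mm across, waiting in the feed lane behind the stop; origin at its centre (its axes turn with it).
- ball_2: Steel ball, 26 mm across, waiting in the feed lane behind the stop; origin at its centre (its axes turn with it).
- ball_3: Steel ball, 26 mm across, waiting in the feed lane behind the stop; origin at its centre (its axes turn with it).
- glue_bottle: Loose yellow glue bottle with an orange spout, 41 x 64 x 175 mm tall, standing behind the sorter's right side; origin at the middle of its underside. Leave alone.
- screw_jar: Loose round jar with a cream lid, 66 mm across, 81 mm high, behind the sorter's left side; origin at the middle of its underside. Leave alone.
- block_3: Loose dark wood block, 33 x 84 x 20 mm high, lying in front of the sorter; origin at the middle of its underside. Leave alone.

How it is judged:
By the outcome, as a careful person would: the job done as asked, in the order asked, and still so for the second after the job is handed in, with the robot touching nothing.
It also fails if it takes over 45 s, if anything falls off the work surface, if the arm or the gripper's body presses on something with over 40 N, if the wrist force passes 120 N, or if a joint passes its speed limit or range.

ROBOT

A 6-joint arm with a two-finger parallel gripper is mounted at the origin on a cart in front of the work surface, level with it; the furniture and walls round the work are solid. World frame = base frame: x ahead of the robot, y to its left, z up, the work surface at z = 0. Lengths are in mm, angles in rad, forces in N, time in s.
With the tool pointing down it reaches from about 250 to 775 mm from the base axis. Payload 4 kg.
Tool frame: the origin (TCP) lies on the centre line of the jaws, within the pads' length; the fingertips stand 19 mm ahead of it and the grasp point (between the pads) is the TCP; z points along the fingers, y is the line along which they close (so a half turn about z gives the same grasp; the last joint's range is limited). The gripper opens to 94 mm and grips with 3 to 60 N. Pads are 16 mm wide; open, the fingers measure 119 mm over their backs; the gripper's body (75 mm by 177 mm) begins 78 mm behind the grasp point.
Start: joints at [-1.233, 0.087, 1.371, -0, 1.684, -0.103], TCP at [234.664, -497.445, 224.506] pointing down, gripper open.
Joint ranges: [-3.1, 3.1], [-0.76, 2.03], [0.27, 2.55], [-1.08, 4.22], [0.17, 2.65], [-2.57, 2.57]. Speed limits (rad/s): [2.79, 2.79, 3.14, 3.14, 3.14, 3.14].

INTERFACE

Orientations are given as a rotation vector (axis times angle).
In Python, from bench import ctrl, vision gives the robot as it stands. The module is installed in compiled form; this text tells all that it offers.
- The arm moves only by the tool drive_tool, never from a script. Its argument "motion" is one flat list of numbers, 7 for each row, row after row: the shift along the tool's x, y, z in mm, then the turn, a rotation vector about the tool's x, y, z in rad, then the opening, from -1 (shut) to 1 (fully open). In form: [x, y, z, ax, ay, az, hand, x, y, z, ax, ay, az, hand, ...]. A call has exactly 8 rows; each row is the pose to reach, as a shift and turn from the pose commanded when the call began, along the tool's axes at that moment; what a row does not reach only later rows make up. A row lasts 1/12 s, in which the tool goes at most 41.7 mm and 7.16 degrees, less where a joint would pass 70% of its speed; a pose out of reach is approached as far as the arm can. A call with a gripper value outside its range is refused whole. The fingers move at their own pace and stop on an object; "newtons" is the grip in N (left out, the last holds). Time passes only in rows, so rows that repeat a pose let the fingers close, or fill a call up. It gives the time, the measured TCP pose, the force, the opening and the grip force at its end, in the units of the state.
- ctrl.state(): the state, without advancing time (a new reading comes with each control period).
- vision.get_image(name): name is "scene" or "top"; returns (picture, depth): 384x512x3 uint8, red, green, blue; 384x512 float32, mm along the optical axis (not along the pixel's ray), 0 where there is no reading.
- vision.camera_model(name): a dict with "mtx" (3x3 intrinsics, pixels), "world_from_camera" (4x4, takes a point from camera to world coordinates). Camera axes: x right, y up, looking along -z (the intrinsics and any distortion apply to the point x, -y, -z); pixel columns grow to the right and rows downward; lengths in mm; the calibration is good to about 2 mm. A picture is of the moment at which its call begins. camera_model takes no time and is no camera call.
- ctrl.finish_job(): hands the job in; it is judged then, once.
Trained networks look in the newest picture that a camera, given by its name, has taken for a name from the list of things; names that differ only in an ending like _2 or _b are one class to them, and where a whole thing is asked for, a point or a joint stands for the part that bears it (a point fixed in the world has none). Each returns a list of dicts, best first, with "conf" (0 to 1); they miss things now and then, are a little off and sometimes report something else, mostly with a low value. They report only what shows in the picture. A call takes as long as a camera call.
- vision.spot_in(thing, camera): "point" ([x, y, z] in mm, in the coordinates of the camera as it stood for that picture, good to about 4 mm: the middle of the surface that is visible of it).
- vision.regions_of(thing, camera): "region" (384x512 bool, what is visible of it).
- vision.spot_point(thing, camera): "point" ([x, y, z] in mm, in the coordinates of the camera as it stood for that picture, good to about 4 mm: a listed point, or the origin of a listed thing).
The state is a dict: "time_s": time; "joint_pos": joint angles; "qvel": joint speeds; "tau": joint torques, N m; "position": TCP position; "tool_rot": TCP orientation; "ft_force": force on the tool from outside, world axes, zero at the start; "ft_torque": the same for the moment, N m; "grip_width": finger opening in mm; "gripper_force": force on a finger pad.
Only numpy, scipy, OpenCV 4.12 (cv2) and the standard library are available. Lean on these libraries where they do the work, as an engineer would, in place of code of your own. Each camera call takes 0.05 s, during which the arm holds its last target. There are 200 camera calls.

## Working session

There is one attempt and no reset: what is moved stays moved. The work goes in short steps, Python scripts to look and compute and a tool call to move; the robot and the scene stay as the last step left them, time stands still between calls to the robot, and variables do not carry over. Pictures are saved under pics/ and viewed, at most 10 in all, crops included, and the job is handed in when it is done.

Besides the shell and the picture viewer there is one more tool, called after "Emit:" as name(argument=value, ...), one argument or row to a line, values as JSON. drive_tool: Moves the arm, as the interface text tells. Its arguments: {"type":"object","properties":{"motion":{"type":"array"},"newtons":{"type":"number"}},"required":["motion"]}

```bash
mkdir -p pics; cat > h.py <<'E'
import numpy as np, cv2
from bench import ctrl, vision
from scipy.spatial.transform import Rotation as R
def w(cam,p):
    T=np.array(vision.camera_model(cam)["world_from_camera"]); return (T@np.append(p,1))[:3]
def spots(names,cams=("scene","top")):
    for n in names:
        for c in cams:
            for d in vision.spot_point(n,c)[:2]: print(n,c,round(d["conf"],2),np.round(w(c,d["point"]),1))
E
python3 - <<'E'
from h import *
ims=[]
for c in("scene","top"):
    im,d=vision.get_image(c); ims.append(im)
    cv2.imwrite(f"pics/{c}0.png",im[:,:,::-1])
spots(["sorter","pad_right","pad_left","stop_tab","green_tray","blue_tray","glue_bottle","screw_jar","block_3","ball_1"])
s=ctrl.state();print(s)
E
```

```text
sorter scene 0.79 [536.7 201.1   4.9]
sorter top 0.62 [533.1 203.    1.4]
sorter top 0.53 [497.9 117.7 114.2]
pad_right scene 0.78 [497.1 121.3 118. ]
pad_right top 0.83 [496.6 115.2 116.7]
pad_left scene 0.71 [486.1 250.4 148.1]
pad_left top 0.7 [484.1 253.3 147.4]
stop_tab scene 0.81 [575.8 295.8 159.9]
stop_tab scene 0.33 [534.2 199.1   1.8]
stop_tab top 0.68 [576.9 301.2 158.9]
green_tray scene 0.75 [551.   23.7  14.6]
green_tray top 0.9 [547.1  26.6  15.2]
blue_tray scene 0.57 [511.8 381.2  15.6]
blue_tray top 0.6 [513.8 383.5  15.9]
glue_bottle scene 0.88 [712.8  64.9  -1.6]
glue_bottle top 0.57 [ 7.108e+02  6.530e+01 -1.000e-01]
screw_jar scene 0.94 [638.5 352.   -4.6]
screw_jar top 0.71 [632.3 350.   -8. ]
block_3 top 0.75 [369.4 300.4  -4. ]
block_3 top 0.62 [534.3 204.4   2.9]
ball_1 scene 0.58 [538.5 203.5   3.1]
ball_1 scene 0.45 [651.  213.3 140.5]
ball_1 top 0.6 [651.5 216.6 140.8]
ball_1 top 0.58 [603.  208.  130.6]
{'time_s': 1.1, 'joint_pos': array([-1.23310520e+00,  8.71939256e-02,  1.37070563e+00,  3.13378469e-05,
        1.68360730e+00, -1.03099612e-01]), 'qvel': array([ 6.58472278e-05,  1.57466896e-03,  7.03039248e-04,  7.43557029e-04,
       -8.46846973e-04,  1.36332763e-03]), 'tau': array([-5.75384965e-04, -3.40057039e+01, -3.02600956e+01,  7.16941757e-02,
        2.39298446e-02,  2.53537479e-06]), 'position': array([ 234.66979129, -497.43762672,  224.50633995]), 'tool_rot': array([3.06552015e+00, 6.86788261e-01, 6.43460538e-05]), 'ft_force': array([0.01003864, 0.14813991, 0.01034741]), 'ft_torque': array([-0.00242803,  0.04561352, -0.00847177]), 'gripper_force': 0.0, 'grip_width': 94.2682568286347}
```

View pics/scene0.png

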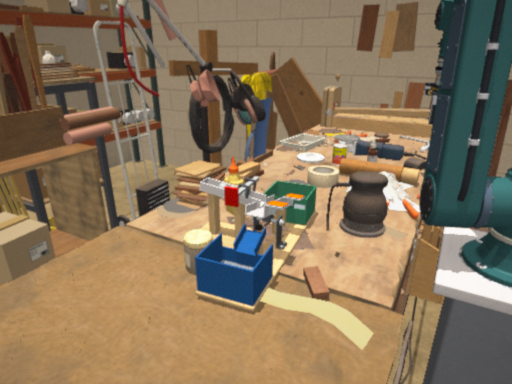

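View pics/top0.png

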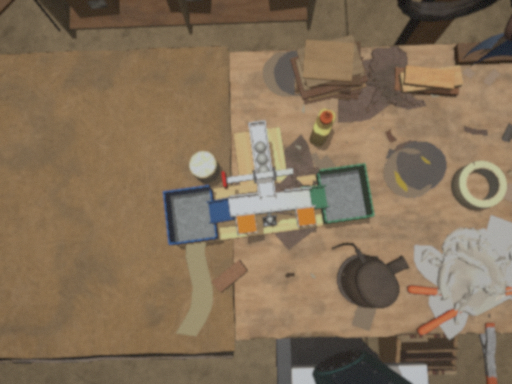

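The left pad is raised (z≈148), so the target is the blue tray, and the sorter yaw is about 0.1 rad. In the top view the pads are at (247,223) and (306,215), the red tab is at (224,180), and a pot at (370,280) lies near the straight path, so I'll check its height.

```bash
python3 - <<'E'
from h import *
im,d=vision.get_image("top"); m=vision.camera_model("top"); K=np.array(m["mtx"]);T=np.array(m["world_from_camera"])
v,u=np.mgrid[:384,:512]
P=np.stack([(u-K[0,2])/K[0,0]*d,-(v-K[1,2])/K[1,1]*d,-d],-1)@T[:3,:3].T+T[:3,3]
P[d==0]=np.nan
for n,(a,b,c,e) in dict(pot=(320,320,240,410),sort=(230,160,120,375)).items():
    Q=P[a-a+ (240 if n=="pot" else 115):(320 if n=="pot" else 250),(330 if n=="pot" else 160):(415 if n=="pot" else 375)].reshape(-1,3); Q=Q[~np.isnan(Q[:,2])]; print(n,np.percentile(Q[:,2],[50,99,99.9]),Q.min(0),Q.max(0))
s=ctrl.state(); Rt=R.from_rotvec(s["tool_rot"]); p=s["position"]
print(Rt.as_matrix().round(3))
ang=np.arctan2(36,357); o=np.array([534.,203.,0]); S=R.from_euler("z",ang)
def rel(x): return np.round(Rt.inv().apply(x-p),1)
for n,q in dict(via=(-43,60,290),above=(-43,60,200),tab=(54,125,240)).items():
    g=o+S.apply(q); print(n,g.round(1),"tool shift",rel(g))
print(ang, S.apply([-43,52.5,148])+o, S.apply([54,94,160])+o)
E
```

```text
pot [  2.97213274 158.58160825 160.43597792] [ 252.50329933 -151.4586409    -7.98526976] [446.02442881  62.68957084 163.76252058]
sort [  8.09163456 160.34050152 182.05775802] [ 421.03761388  -75.674319   -912.84018715] [1060.09346891  474.27400676  185.97272262]
[[ 0.904  0.427  0.   ]
 [ 0.427 -0.904 -0.   ]
 [-0.     0.    -1.   ]]
via [485.2 258.4 290. ] tool shift [ 549.1 -576.7  -65.5]
above [485.2 258.4 200. ] tool shift [ 549.1 -576.7   24.5]
tab [575.2 332.8 240. ] tool shift [ 662.2 -605.6  -15.5]
0.10050059905462982 [485.94957138 250.92083377 148.        ] [578.29635825 301.94358315 160.        ]
```

Emit:
drive_tool(
  motion=[0,0,-35,0,0,0.1,-1,10,-10,-65,0,0,0.2,-1,36,-37,-65,0,0,0.3,-1,62,-65,-65,0,0,0.34,-1,88,-92,-65,0,0,0.34,-1,114,-120,-65,0,0,0.34,-1,140,-147,-65,0,0,0.34,-1,166,-174,-65,0,0,0.34,-1],
  newtons=10,
)

```text
time_s: 1.82
position: [310.7, -267.5, 289.7]
tool_rot: [3.137, 0.157, 0.001]
ft_force: [0.7, -1.1, 0.2]
grip_width: 44.3
gripper_force: 0.0
```

```bash
cat >> h.py <<'E'
ang=0.1005; o=np.array([534.,203.,0]); S=R.from_euler("z",ang)
def where(*goals):
    s=ctrl.state(); Rt=R.from_rotvec(s["tool_rot"]); p=s["position"]
    print("t",s["time_s"],"p",p.round(1),"S",S.inv().apply(p-o).round(1),"F",s["ft_force"].round(2),"w",round(s["grip_width"],1),"yaw",Rt.as_matrix()[:,0].round(3))
    for q in goals: print(q,"shift",Rt.inv().apply(o+S.apply(q)-p).round(1))
E
python3 -c "from h import *
where((-43,60,290),(-43,60,200))"
```

```text
t 1.8167 p [ 310.7 -267.5  289.7] S [-269.4 -445.8  289.7] F [ 0.66 -1.06  0.21] w 44.3 yaw [0.995 0.1   0.001]
(-43, 60, 290) shift [ 2.262e+02 -5.058e+02 -5.000e-01]
(-43, 60, 200) shift [ 226.2 -505.9   89.5]
```

Emit:
drive_tool(
  motion=[15.5,-34.7,0,0,0,0,-1,31,-69,0,0,0,0,-1,46.5,-104,0,0,0,0,-1,62,-139,0,0,0,0,-1,77.5,-173,0,0,0,0,-1,93,-208,0,0,0,0,-1,108.5,-243,0,0,0,0,-1,124,-277,0,0,0,0,-1],
)

```text
time_s: 2.48
position: [406.1, 20.9, 289.9]
tool_rot: [3.137, 0.159, 0.002]
ft_force: [-0.8, -0.4, 0.9]
grip_width: 0.6
gripper_force: 0.0
```

Emit:
drive_tool(
  motion=[15.5,-34.7,0,0,0,0,-1,31,-69,0,0,0,0,-1,46.5,-104,0,0,0,0,-1,62,-139,0,0,0,0,-1,77.5,-173,10,0,0,0,-1,93,-208,35,0,0,0,-1,102,-228,65,0,0,0,-1,102,-228,90,0,0,0,-1],
)

```text
time_s: 3.15
position: [484.8, 260.1, 196.9]
tool_rot: [-3.136, -0.166, 0.001]
ft_force: [-0.2, -0.5, -1.7]
grip_width: 0.3
gripper_force: 0.0
```

```bash
python3 - <<'E'
from h import *
for c in("scene","top"):
    im,_=vision.get_image(c)
    cv2.imwrite(f"pics/{c}1.png",cv2.resize(im[140:310,160:360] if c=="scene" else im[100:270,140:390],None,fx=3,fy=3)[:,:,::-1])
where((-43,60,145))
spots(["pad_left","stop_tab"])
E
```

```text
t 3.25 p [481.7 255.9 193.3] S [-46.8  57.8 193.3] F [ 0.25  0.44 -0.09] w 0.5 yaw [ 0.995  0.103 -0.012]
(-43, 60, 145) shift [ 4.3 -2.3 48.2]
stop_tab scene 0.69 [578.3 299.4 157. ]
```

View pics/scene1.png

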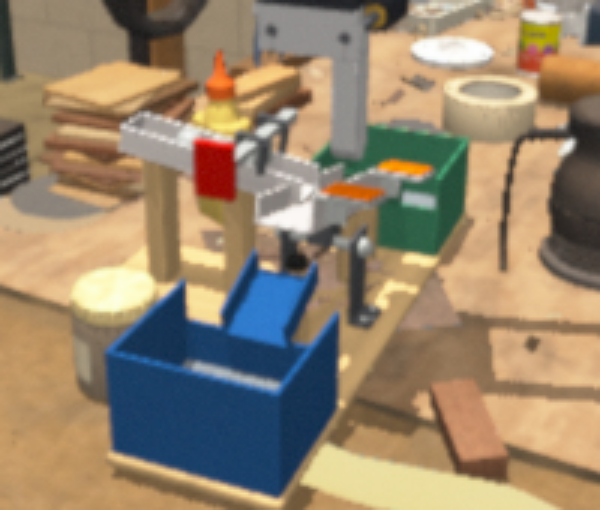

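The closed tips at (345,150) are above the raised left pad at (352,190). Now I lower to just above it.

Emit:
drive_tool(
  motion=[0,0,5,0,0,0,-1,0,0,10,0,0,0,-1,0,0,15,0,0,0,-1,0,0,20,0,0,0,-1,0,0,24,0,0,0,-1,0,0,24,0,0,0,-1,0,0,24,0,0,0,-1,0,0,24,0,0,0,-1],
)

```text
time_s: 4.12
position: [484.6, 256.0, 175.5]
tool_rot: [3.138, 0.158, 0.0]
ft_force: [0.2, -0.6, 0.3]
grip_width: 0.5
gripper_force: 0.0
```

```bash
python3 -c "from h import *
where((-43,60,167),(-43,60,143))"
```

```text
t 4.1167 p [484.6 256.  175.5] S [-43.8  57.7 175.5] F [ 0.16 -0.57  0.26] w 0.5 yaw [0.995 0.101 0.   ]
(-43, 60, 167) shift [ 0.8 -2.3  8.5]
(-43, 60, 143) shift [ 0.8 -2.3 32.5]
```

Emit:
drive_tool(
  motion=[0,-1,4,0,0,0,-1,0,-2,8,0,0,0,-1,0,-3,11,0,0,0,-1,0,-4,14,0,0,0,-1,0,-5,17,0,0,0,-1,0,-6,20,0,0,0,-1,0,-7,23,0,0,0,-1,0,-8,25,0,0,0,-1],
)

```text
time_s: 4.78
position: [483.4, 263.7, 149.5]
tool_rot: [3.137, 0.158, -0.002]
ft_force: [-0.5, -0.6, 0.3]
grip_width: 0.9
gripper_force: 0.0
```

Emit:
drive_tool(
  motion=[0,-1,2,0,0,0,-1,0,-2,4,0,0,0,-1,0,-3,6,0,0,0,-1,0,-4,8,0,0,0,-1,0,-4,8,0,0,0,-1,0,-4,8,0,0,0,-1,0,-4,8,0,0,0,-1,0,-4,8,0,0,0,-1],
)

```text
time_s: 5.45
position: [483.5, 267.9, 142.6]
tool_rot: [3.138, 0.158, 0.001]
ft_force: [-0.3, 0.4, 0.2]
grip_width: 0.3
gripper_force: 0.0
```

```bash
python3 - <<'E'
from h import *
where()
for c in("scene","top"):
    im,_=vision.get_image(c)
    cv2.imwrite(f"pics/{c}2.png",cv2.resize(im[140:310,160:360] if c=="scene" else im[100:270,140:390],None,fx=3,fy=3)[:,:,::-1])
spots(["pad_left","pad_right"])
E
```

```text
t 5.45 p [483.5 267.9 142.6] S [-43.7  69.6 142.6] F [-0.33  0.44  0.18] w 0.3 yaw [0.995 0.101 0.   ]
pad_left scene 0.71 [480.3 278.4 114.4]
pad_right scene 0.81 [491.9 148.3 146.7]
pad_right top 0.82 [495.1 145.7 146.3]
```

View pics/scene2.png

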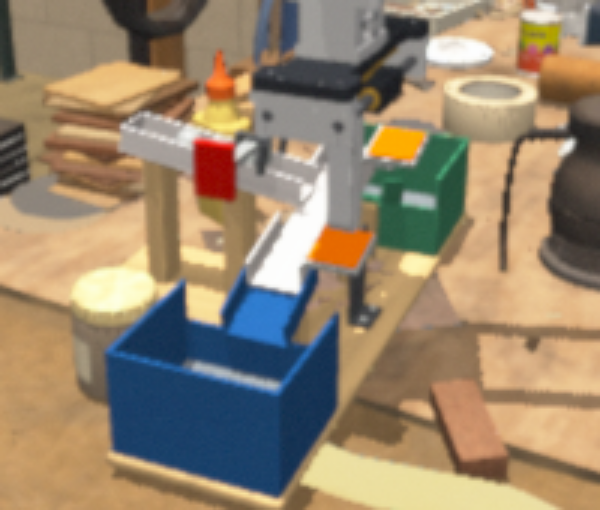

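The gate is over: left pad down at (343,248) with z≈114, right pad up with z≈146. Next I lift off and move to the left of the tab.

Emit:
drive_tool(
  motion=[0,0,-10,0,0,0,-1,0,0,-30,0,0,0,-1,0,0,-60,0,0,0,-1,0,0,-90,0,0,0,-1,20,-15,-95,0,0,0,-1,45,-33,-95,0,0,0,-1,72,-50,-95,0,0,0,-1,98,-60,-95,0,0,0,-1],
)

```text
time_s: 6.42
position: [575.6, 339.3, 239.0]
tool_rot: [-3.136, -0.16, -0.003]
ft_force: [0.4, -0.2, -0.8]
grip_width: 0.3
gripper_force: 0.0
```

Emit:
drive_tool(
  motion=[0,0,0,0,0,0,-1,0,0,0,0,0,0,-1,0,0,15,0,0,0,-1,0,0,30,0,0,0,-1,0,0,45,0,0,0,-1,0,0,60,0,0,0,-1,0,0,68,0,0,0,-1,0,0,68,0,0,0,-1],
)

```text
time_s: 7.08
position: [573.2, 336.5, 167.9]
tool_rot: [3.136, 0.158, -0.005]
ft_force: [-0.7, 0.1, -1.1]
grip_width: 0.6
gripper_force: 0.0
```

```bash
python3 - <<'E'
from h import *
where((54,106.5,168))
for c in("scene","top"):
    im,_=vision.get_image(c)
    cv2.imwrite(f"pics/{c}3.png",cv2.resize(im[140:310,160:360] if c=="scene" else im[100:270,140:390],None,fx=3,fy=3)[:,:,::-1])
spots(["pad_left","pad_right","stop_tab"]); where()
E
```

```text
t 7.0833 p [573.2 336.5 167.9] S [ 52.4 128.9 167.9] F [-0.73  0.07 -1.15] w 0.6 yaw [ 0.995  0.1   -0.003]
(54, 106.5, 168) shift [ 1.6 22.4 -0. ]
pad_left scene 0.85 [482.  279.7 115.9]
pad_left scene 0.68 [366.6 295.7  -3.1]
pad_left top 0.78 [481.7 277.8 114.5]
pad_right scene 0.71 [492.9 149.4 148.7]
pad_right top 0.88 [496.3 144.4 143.9]
stop_tab scene 0.88 [577.5 300.4 158.6]
t 7.4833 p [575.2 337.6 170.5] S [ 54.5 129.8 170.5] F [-0.34  0.52  0.54] w 0.7 yaw [0.995 0.101 0.002]
```

View pics/scene3.png

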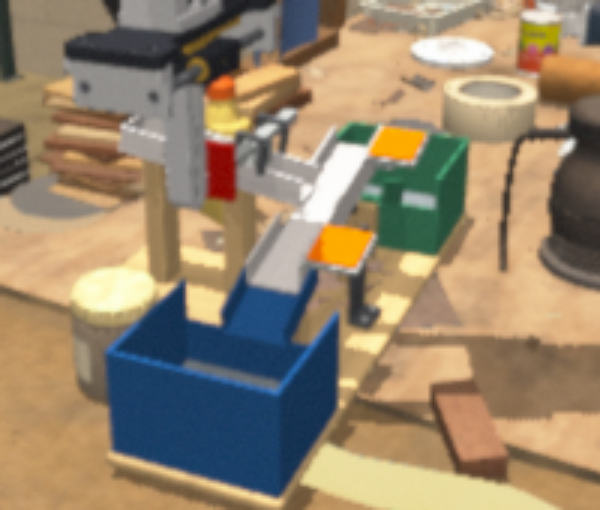

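Gate still over; the tip at (185,200) stands just left of the red tab (220,168). Pushing now.

Emit:
drive_tool(
  motion=[0,6,0,0,0,0,-1,0,12,0,0,0,0,-1,0,17,0,0,0,0,-1,0,21,0,0,0,0,-1,0,25,0,0,0,0,-1,0,30,0,0,0,0,-1,0,35,0,0,0,0,-1,0,40,0,0,0,0,-1],
)

```text
time_s: 8.15
position: [579.0, 297.6, 169.5]
tool_rot: [-3.137, -0.159, -0.001]
ft_force: [-0.1, 2.0, 0.3]
grip_width: 0.6
gripper_force: 0.9
```

Emit:
drive_tool(
  motion=[0,5,0,0,0,0,-1,0,10,0,0,0,0,-1,0,15,0,0,0,0,-1,0,20,0,0,0,0,-1,0,25,0,0,0,0,-1,0,29,0,0,0,0,-1,0,32,0,0,0,0,-1,0,32,0,0,0,0,-1],
)

```text
time_s: 8.82
position: [582.1, 264.8, 169.5]
tool_rot: [3.137, 0.157, -0.001]
ft_force: [-0.5, -0.4, -0.9]
grip_width: 0.5
gripper_force: 0.0
```

```bash
python3 - <<'E'
from h import *
im,_=vision.get_image("scene"); im2,_=vision.get_image("top")
a=cv2.resize(im[140:310,160:360],None,fx=2,fy=2); b=cv2.resize(im2[100:270,140:340],None,fx=2,fy=2)
cv2.imwrite("pics/both4.png",np.hstack([a,b])[:,:,::-1])
where();spots(["stop_tab","ball_1"])
E
```

```text
t 8.9167 p [581.9 265.1 169.4] S [ 53.9  57.  169.4] F [-0.74 -0.81  0.54] w 0.4 yaw [ 0.995  0.1   -0.001]
stop_tab scene 0.66 [583.6 255.1 162.7]
ball_1 scene 0.62 [575.2 205.9 128.6]
ball_1 scene 0.61 [523.4 203.4 117.8]
ball_1 top 0.59 [545.7 208.8 124.1]
ball_1 top 0.52 [497.1 142.9 147. ]
```

View pics/both4.png

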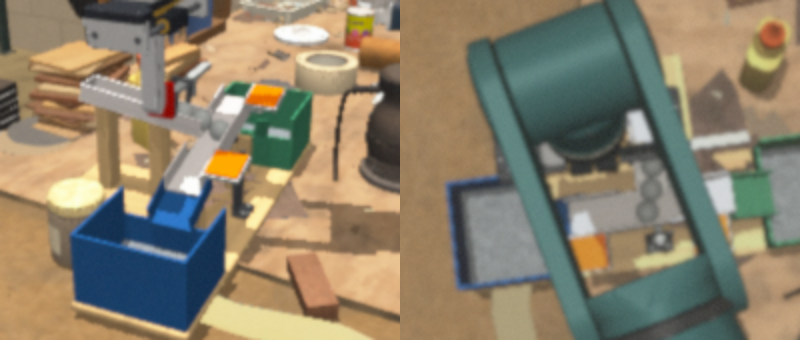

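The stop is open and the balls are rolling onto the gate (top view about (650,195)). I back off left, then up.

Emit:
drive_tool(
  motion=[0,-5,0,0,0,0,-1,0,-12,0,0,0,0,-1,0,-20,0,0,0,0,-1,0,-25,-10,0,0,0,-1,0,-30,-30,0,0,0,-1,0,-30,-55,0,0,0,-1,0,-30,-80,0,0,0,-1,0,-30,-100,0,0,0,-1],
)

```text
time_s: 9.78
position: [579.1, 296.7, 272.5]
tool_rot: [-3.137, -0.16, -0.004]
ft_force: [-0.8, -1.0, 0.6]
grip_width: 0.8
gripper_force: 0.0
```

Emit:
drive_tool(
  motion=[0,0,-10,0,0,0,-1,0,0,-10,0,0,0,-1,0,0,-10,0,0,0,-1,0,0,-10,0,0,0,-1,0,0,-10,0,0,0,-1,0,0,-10,0,0,0,-1,0,0,-10,0,0,0,-1,0,0,-10,0,0,0,-1],
)

```text
time_s: 10.45
position: [578.9, 295.5, 278.6]
tool_rot: [3.137, 0.158, -0.002]
ft_force: [-0.2, 0.4, -0.0]
grip_width: 0.8
gripper_force: 0.0
```

Emit:
drive_tool(
  motion=[0,0,0,0,0,0,-1,0,0,0,0,0,0,-1,0,0,0,0,0,0,-1,0,0,0,0,0,0,-1,0,0,0,0,0,0,-1,0,0,0,0,0,0,-1,0,0,0,0,0,0,-1,0,0,0,0,0,0,-1],
)

```text
time_s: 11.12
position: [579.1, 295.6, 279.5]
tool_rot: [3.138, 0.158, 0.0]
ft_force: [0.1, -0.9, -0.4]
grip_width: 0.4
gripper_force: 0.0
```

```bash
python3 - <<'E'
from h import *
for i in range(2):
    im,_=vision.get_image("scene"); im2,_=vision.get_image("top")
    for d in vision.spot_in("ball_1","top")[:4]: print(i,round(d["conf"],2),w("top",d["point"]).round(1))
    for d in vision.spot_in("ball_1","scene")[:4]: print(i,"s",round(d["conf"],2),w("scene",d["point"]).round(1))
a=cv2.resize(im[140:310,160:360],None,fx=2,fy=2); b=cv2.resize(im2[100:270,140:340],None,fx=2,fy=2)
cv2.imwrite("pics/both5.png",np.hstack([a,b])[:,:,::-1])
where()
E
```

```text
0 0.61 [505.4 357.6  41. ]
1 0.62 [504.7 360.   40.7]
1 0.26 [698.4  73.5 103.8]
t 11.5167 p [579.1 295.6 279.4] S [ 54.1  87.7 279.4] F [-0.67  0.36 -0.52] w 0.8 yaw [ 0.995  0.101 -0.   ]
```

View pics/both5.png

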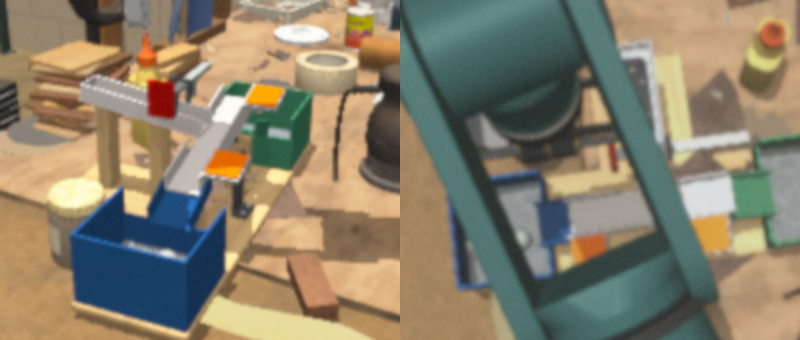

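One ball shows in the blue tray at (523,238), and the lane and gate are empty. I'll move the arm aside to see all three and let them settle.

Emit:
drive_tool(
  motion=[-5,20,-10,0,0,0,-1,-15,45,-20,0,0,0,-1,-30,75,-20,0,0,0,-1,-45,105,-20,0,0,0,-1,-60,135,-20,0,0,0,-1,-75,165,-20,0,0,0,-1,-85,195,-20,0,0,0,-1,-90,215,-20,0,0,0,-1],
)

```text
time_s: 12.18
position: [510.1, 70.4, 300.2]
tool_rot: [3.137, 0.156, 0.002]
ft_force: [0.9, 0.0, 0.2]
grip_width: 0.4
gripper_force: 0.0
```

Emit:
drive_tool(
  motion=[0,0,0,0,0,0,-1,0,0,0,0,0,0,-1,0,0,0,0,0,0,-1,0,0,0,0,0,0,-1,0,0,0,0,0,0,-1,0,0,0,0,0,0,-1,0,0,0,0,0,0,-1,0,0,0,0,0,0,-1],
)

```text
time_s: 12.85
position: [511.2, 73.2, 299.3]
tool_rot: [3.138, 0.16, -0.0]
ft_force: [1.0, 0.0, -0.3]
grip_width: 0.6
gripper_force: 0.0
```

```bash
python3 - <<'E'
from h import *
for i in range(2):
    im2,_=vision.get_image("top")
    for d in vision.spot_in("ball_1","top")[:4]: print(i,round(d["conf"],2),w("top",d["point"]).round(1))
    for _ in range(4): vision.get_image("scene")
im,_=vision.get_image("scene")
a=cv2.resize(im[140:310,160:360],None,fx=2,fy=2); b=cv2.resize(im2[100:270,140:340],None,fx=2,fy=2)
cv2.imwrite("pics/both6.png",np.hstack([a,b])[:,:,::-1])
where();spots(["glue_bottle","screw_jar","block_3"])
E
```

```text
0 0.66 [504.1 365.   39.3]
0 0.59 [496.9 412.2  38.3]
1 0.51 [507.1 388.2  41.9]
1 0.47 [503.5 363.   41.6]
1 0.38 [365.6 300.3  17.4]
t 13.5 p [511.2  72.6 299.5] S [ -35.8 -127.4  299.5] F [ 0.9  -0.7  -0.65] w 0.3 yaw [0.995 0.101 0.   ]
glue_bottle scene 0.7 [715.   62.4   2.1]
glue_bottle top 0.71 [712.2  67.1   1. ]
screw_jar scene 0.74 [634.6 350.3  -2.5]
screw_jar top 0.63 [630.2 351.3  -6.3]
screw_jar top 0.43 [531.9 205.2   1.5]
block_3 scene 0.81 [367.6 296.   -1.2]
block_3 top 0.6 [367.7 302.2  -3.8]
block_3 top 0.17 [503.7 416.9  34.4]
```

View pics/both6.png

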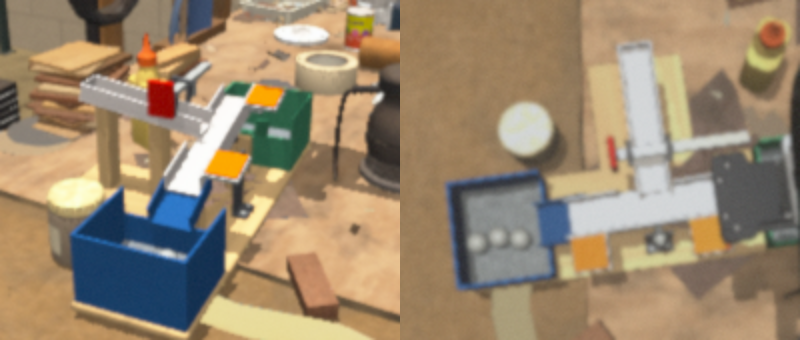

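All three balls lie in the blue tray (top view (477,241), (498,237), (522,239)). Nothing else has moved. I'll check that they are still, then hand in.

```bash
python3 - <<'E'
from h import *
def grab(): return cv2.GaussianBlur(vision.get_image("top")[0][180:250,160:220].astype(np.float32),(5,5),0)
for k in range(4):
    a=grab()
    for _ in range(8): vision.get_image("scene")
    x=np.abs(grab()-a).max(); print(x)
    if x<15: break
print(ctrl.finish_job())
E
```

```text
3.1289062
the job is handed in; nothing more can be done
None
```

Job done and handed in: I pressed the raised left pad until the gate rocked over, then pushed the stop open. All three balls are at rest in the blue tray, and the bottle, jar and block stayed where they stood.

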